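Take the wide painting panel out of the slotted case and show it on the easel

TASK

One of the four panels in the slotted case is wider than the rest. Slide the clear lid above it fully open (it runs past the other lid), draw the wide panel straight up out of its slot by its top edge and stand it upright on the ledge of the little wooden easel on the worktable, roughly centred and leaning back against the rest. Then slide the lid fully shut again, leaving the other panels in their slots and the other things on the table where they are.

Things in the scene. Friction and masses are not known exactly. Their poses are not given: they have to be found in the camera images.
- case: fixed wooden open-frame case, 176 (x) x 268 (y) mm, rails 134 high; origin at the centre of its underside, z up, -x is its front. Two clear lids, each 130 mm long in y, cover its left (+y) and right (-y) half on tracks of different height, so one slides over the other. Opening between front and back rails 152 mm in x; lid tops 123 mm (right) and 131 mm (left) above the table
- case_slots (a point): centre of the case's inner floor, 14 mm above the table; axes as the case's. Four slots run along y, with centres at x = -34 or +34 mm, y = -76 or +76 mm from here. Each is a 12 mm wide gap between upright dowels (tops 52 mm above the floor), in which an 8 mm panel stands on the floor with its top 100 mm above it
- lid_left (a joint): left (+y) lid on the upper track, m: 0 shut, grows as it slides toward the case's -y over the right lid, 0.104 fully open, baring y from 22 to 126 mm of the case. Moves with about 2 N and stays where it is left
- lid_right (a joint): right (-y) lid on the lower track, m: 0 shut, grows as it slides toward the case's +y under the left lid, 0.104 fully open, baring y from -126 to -22 mm. Moves with about 2 N and stays where it is left
- lid_left_post (a point): centre of the left lid's upright wooden post handle, a cylinder 16 mm across, from 15 mm below to 13 mm above this point. It stands 12 mm clear in front (-x) of the case's front rail (rail top 134 mm above the table, 18 mm below this point) and moves with the lid. It can be pushed along the case's y from either side, or pinched from above. Axes as the case's
- lid_right_post (a point): centre of the right lid's upright wooden post handle, a cylinder 16 mm across, from 15 mm below to 13 mm above this point. It stands 12 mm clear in front (-x) of the case's front rail (rail top 134 mm above the table, 18 mm below this point) and moves with the lid. It can be pushed along the case's y from either side, or pinched from above. Axes as the case's
- panel_center (a point): the wide plywood painting panel: 84 mm wide (its y), 100 high (z), 8 thick (x), about 0.09 kg, white face to -x; point at its centre. It stands upright in any one of the four slots, its bottom on the case's floor
- small_1_center (a point): small plywood panel 1, one of three alike, 56 mm wide (its y), 100 high (z), 8 thick (x); stands in a slot of the case and stays there; point at its centre
- small_2_center (a point): small plywood panel 2, one of three alike, 56 mm wide (its y), 100 high (z), 8 thick (x); stands in a slot of the case and stays there; point at its centre
- small_3_center (a point): small plywood panel 3, one of three alike, 56 mm wide (its y), 100 high (z), 8 thick (x); stands in a slot of the case and stays there; point at its centre
- stand: the little easel: fixed, darker wood, base 110 x 140 mm, 14 mm thick, from x = -50 to +60 mm; origin on the table under the middle of its width, -x is its front, z up. Obstacle before it: a black boom from the table's back left corner; elbow at x 0.37, y 0.48, 0.72 m high, thence sloping down to a clamp head hanging at about x 0.32, y -0.06, 0.17 to 0.4 m high; stiff but yields. Take the arm over or round it
- stand_ledge (a point): point on top of the easel's ledge, 14 mm above the table, mid-width, at the foot of the rest board's front face; axes as the easel's. The rest is 110 mm wide and 58 mm long and leans back (to +x) 15 degrees, top 56 mm above the ledge, so the upper 40 mm of the panel stand free. A lip 12 mm high runs from 20 to 28 mm in front (-x). The panel's foot goes in the 20 mm between lip and rest
- jar: loose glass jar with a dark lid, 70 mm across, 86 high; bystander; origin under its centre
- tape_roll: loose roll of masking tape lying flat, 104 mm across, 25 high; bystander; origin under its centre
- sanding_block: loose wooden sanding block 48 x 76 x 27 mm; bystander; origin under its centre
- pigment_jar: loose small pigment jar with a dark stopper, 56 mm across, 89 high; bystander; origin under its centre

How it is judged:
By the outcome, as a careful person would: the job done as asked, in the order asked, and still so for the second after the job is handed in, with the robot touching nothing.
It also fails if it takes over 72 s, if anything falls off the work surface, if the arm or the gripper's body presses on something with over 40 N, if the wrist force passes 120 N, or if a joint passes its speed limit or range.

ROBOT

A 6-joint arm with a two-finger parallel gripper is mounted at the origin on the work surface; the furniture and walls round the work are solid. World frame = base frame: x ahead of the robot, y to its left, z up, the work surface at z = 0. Lengths are in m, angles in degrees, forces in N, time in s.
With the tool pointing down it reaches from about 0.425 to 1.125 m from the base axis. Payload 14.9 kg.
Tool frame: the origin (TCP) lies between the finger pads; the fingertips stand 22 mm ahead of it and the grasp point (between the pads) lies 3 mm ahead of it; z points along the fingers, y is the line along which they close (so a half turn about z gives the same grasp; the last joint's range is limited). The gripper opens to 91 mm and grips with 3 to 60 N. Pads are 32 mm wide; open, the fingers measure 118 mm over their backs; the gripper's body (76 mm by 178 mm) begins 60 mm behind the grasp point.
Start: joints at [69.998, 21.709, 99.362, -0, 58.929, -1.908], TCP at [0.217, 0.665, 0.236] pointing down, gripper open.
Joint ranges: [-158.91, 158.91], [-42.39, 125.64], [0.06, 152.35], [-60.88, 240.88], [17.5, 164.5], [-176.32, 176.32]. Speed limits (degrees/s): [108.29, 108.29, 136.94, 180, 180, 180].

INTERFACE

Orientations are given as [roll, pitch, yaw] about the fixed x, y, z axes, in that order (R = Rz(yaw) Ry(pitch) Rx(roll)).
In Python, from plant import env gives the robot as it stands.
- The arm moves only by the tool arm_command, never from a script. Its argument "steps" is a list of rows, each a list of 3 entries, a list of its own where there are three numbers: the shift along the tool's x, y, z in m, then the turn about the tool's z in rad, then the opening, from 0 (shut) to 1 (fully open). In form: [[[tx, ty, tz], yaw, hand], ...]. A call has 1 to 5 rows; each row is the pose to reach, as a shift and turn from the pose commanded when the call began, along the tool's axes at that moment; what a row does not reach only later rows make up. A row lasts 1/8 s, in which the tool goes at most 62.5 mm and 10.7 degrees, less where a joint would pass 70% of its speed; a pose out of reach is approached as far as the arm can. A call with a gripper value outside its range is refused whole. The fingers move at their own pace and stop on an object; the grip force is fixed at half the most. Time passes only in rows, so rows that repeat a pose let the fingers close. It gives the time, the measured TCP pose, the force, the opening and the grip force at its end, in the units of the state.
- env.observe(): the state, without advancing time (a new reading comes with each control period).
- env.camera(name): name is "scene" or "side" or "wrist"; returns the picture (400x640x3 uint8, red, green, blue); there is no depth.
- env.camera_info(name): a dict with "vfov" (degrees; the focal length in pixels is half the picture's height over the tangent of half this angle, whatever the lens; pixels are square), "cx", "cy" (the principal point, pixels), "position" and "attitude" of the camera in the world. Camera axes: x right, y down, z forward; pixel columns grow to the right and rows downward; lengths in m; the calibration is good to about 2 mm. A picture is of the moment at which its call begins: read the wrist's pose just before it. camera_info takes no time and is no camera call; for the wrist camera it gives the pose at the moment of the call.
- env.finish_job(): hands the job in; it is judged then, once.
The state is a dict: "clock": time; "joints": joint angles; "dq": joint speeds; "effort": joint torques, N m; "eef_pos": TCP position; "ee_rot": TCP orientation; "ft_force": force on the tool from outside, world axes, zero at the start; "wrist_torque": the same for the moment, N m; "gripper_width": opening from 0.0 (shut) to 1.0 (fully open); "grasp_force": force on a finger pad.
Only numpy, scipy, OpenCV 4.12 (cv2) and the standard library are available. Lean on these libraries where they do the work, as an engineer would, in place of code of your own. Each camera call takes 0.05 s, during which the arm holds its last target. There are 200 camera calls.

## Working session

There is one attempt and no reset: what is moved stays moved. The work goes in short steps, Python scripts to look and compute and a tool call to move; the robot and the scene stay as the last step left them, time stands still between calls to the robot, and variables do not carry over. Pictures are saved under pics/ and viewed, at most 10 in all, crops included, and the job is handed in when it is done.

Besides the shell and the picture viewer there is one more tool, called after "Request:" as name(argument=value, ...) on one line, values as JSON. arm_command: Moves the arm, as the interface text tells. Its arguments: {"type":"object","properties":{"steps":{"type":"array","items":{"type":"array"}}},"required":["steps"]}

```bash
ls; mkdir -p pics; python3 - <<'E'
from plant import env
import cv2
print(env.observe())
for n in ("scene","side","wrist"):
    print(n,env.camera_info(n))
    im=env.camera(n)[:,:,::-1]; cv2.imwrite(f"pics/{n}0.png",im)
E
```

```text
pics
{'clock': 0.0, 'joints': array([ 6.99989094e+01,  2.17394299e+01,  9.93976945e+01, -1.71213843e-03,
        5.89261256e+01, -1.90445370e+00]), 'dq': array([ 0.0489851 , -0.00075845,  0.07644609, -0.12933739,  0.09653911,
        0.06701159]), 'effort': array([ 2.50075238e-03, -7.63705444e+01, -4.34361506e+01,  6.50397269e-02,
        4.25105751e-02, -1.25473066e-04]), 'eef_pos': array([0.21727323, 0.66502054, 0.23525904]), 'ee_rot': array([-1.79936736e+02, -6.37313752e-04,  1.61904247e+02]), 'ft_force': array([-0.62529447,  0.00863479, -0.82169228]), 'wrist_torque': array([0.00153889, 0.00153156, 0.009525  ]), 'grasp_force': 0.0, 'gripper_width': 0.9972551156564072}
scene {'vfov': 46.23695010636379, 'cx': 314.16031835633174, 'cy': 200.19736186492096, 'position': array([ 0.42732156, -0.74520603,  1.11901512]), 'attitude': array([-145.42925115,   -0.84022756,   -2.77874904])}
side {'vfov': 55.808832917681336, 'cx': 325.9676983484476, 'cy': 198.99560339382276, 'position': array([ 0.43678812, -0.76695712,  0.66048697]), 'attitude': array([-126.34156796,    0.20819543,   -5.57074476])}
wrist {'vfov': 70.55789791169184, 'cx': 321.42783900679746, 'cy': 200.80813859558262, 'position': array([0.14786679, 0.68911763, 0.38548839]), 'attitude': array([1.64930384e+02, 3.01942034e-02, 7.19097564e+01])}
```

```bash
python3 - <<'E'
import cv2,numpy as np
a=cv2.imread("pics/scene0.png");b=cv2.imread("pics/side0.png");c=cv2.imread("pics/wrist0.png")
cv2.imwrite("pics/scene0b.png",cv2.resize(a,(800,500),interpolation=cv2.INTER_CUBIC))
cv2.imwrite("pics/side0b.png",cv2.resize(b,(800,500),interpolation=cv2.INTER_CUBIC))
E
```

```text
(no output)
```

View pics/scene0b.png

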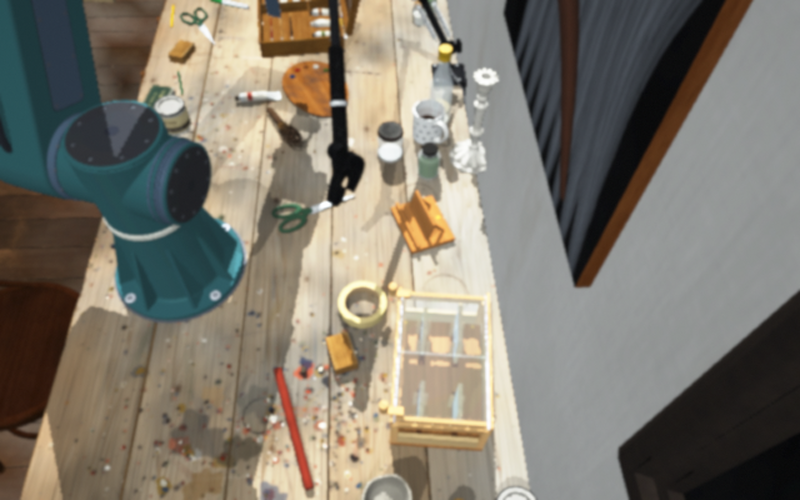

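View pics/side0b.png

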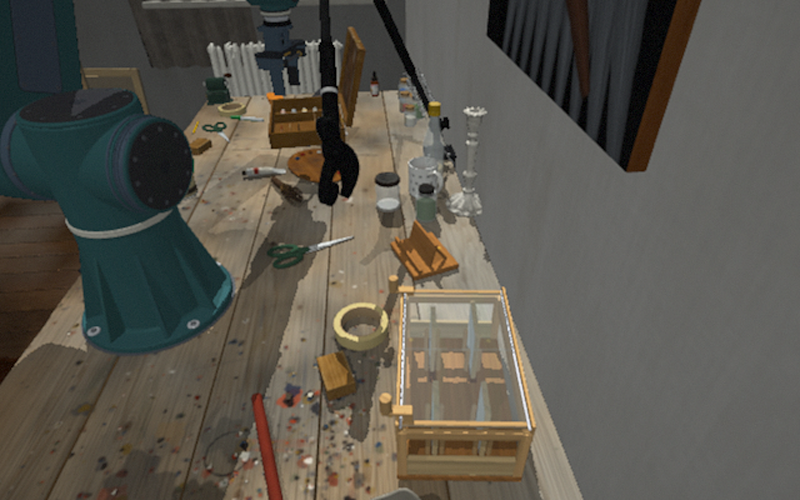

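Scene and side views show the case at lower right (scene 800px: 390–495, 285–450), the easel at (422,222), the boom head at (345,175), tape (362,305), sanding block (342,352), and the posts at (393,290) and (385,407). I'll enlarge the case.

```bash
cat > h.py <<'E'
import numpy as np
from scipy.spatial.transform import Rotation as R
from plant import env
def K(i): return 200/np.tan(np.radians(i["vfov"]/2))
def Rm(a): return R.from_euler("xyz",a,degrees=True).as_matrix()
def proj(i,P):
    c=(np.atleast_2d(P)-i["position"])@Rm(i["attitude"]); f=K(i)
    return np.c_[i["cx"]+f*c[:,0]/c[:,2], i["cy"]+f*c[:,1]/c[:,2]]
def unproj(i,uv,z):
    uv=np.atleast_2d(uv); f=K(i)
    d=np.c_[(uv[:,0]-i["cx"])/f,(uv[:,1]-i["cy"])/f,np.ones(len(uv))]@Rm(i["attitude"]).T
    p=i["position"]; return p+d*((z-p[2])/d[:,2])[:,None]
E
python3 - <<'E'
import cv2,numpy as np
def crop(f,x0,x1,y0,y1,s,o=None):
    a=cv2.imread(f)[y0:y1,x0:x1]; a=cv2.resize(a,None,fx=s,fy=s,interpolation=cv2.INTER_CUBIC)
    for x in range((x0+19)//20*20,x1,20): cv2.putText(a,str(x),(int((x-x0+.5)*s),9),0,.33,(0,0,255),1); cv2.line(a,(int((x-x0+.5)*s),10),(int((x-x0+.5)*s),16),(0,0,255),1)
    for y in range((y0+19)//20*20,y1,20): cv2.putText(a,str(y),(0,int((y-y0+.5)*s)+4),0,.33,(0,0,255),1); cv2.line(a,(22,int((y-y0+.5)*s)),(28,int((y-y0+.5)*s)),(0,0,255),1)
    return a
a=crop("pics/scene0.png",295,405,225,365,4); b=crop("pics/side0.png",300,430,225,388,3.0)
c=np.zeros((600,800,3),np.uint8); c[:a.shape[0],:a.shape[1]]=a; 
b=b[:, :800-440]; c[:b.shape[0],440:440+b.shape[1]]=b
cv2.imwrite("pics/case.png",c)
e=crop("pics/scene0.png",290,390,130,205,4); f=crop("pics/side0.png",300,380,165,230,5)
c=np.zeros((600,800,3),np.uint8); c[:300,:400]=e; c[:325,400:800]=f
cv2.imwrite("pics/easel.png",c)
E
```

```text
(no output)
```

View pics/case.png

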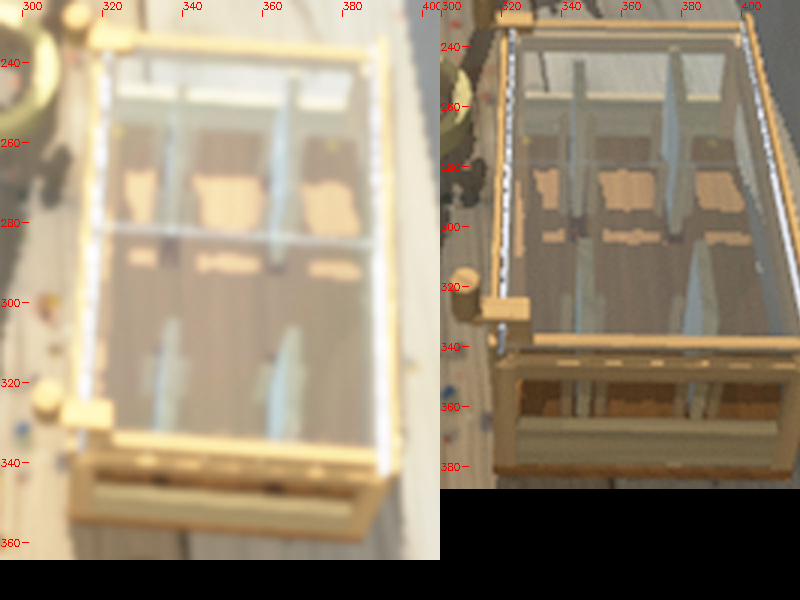

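View pics/easel.png

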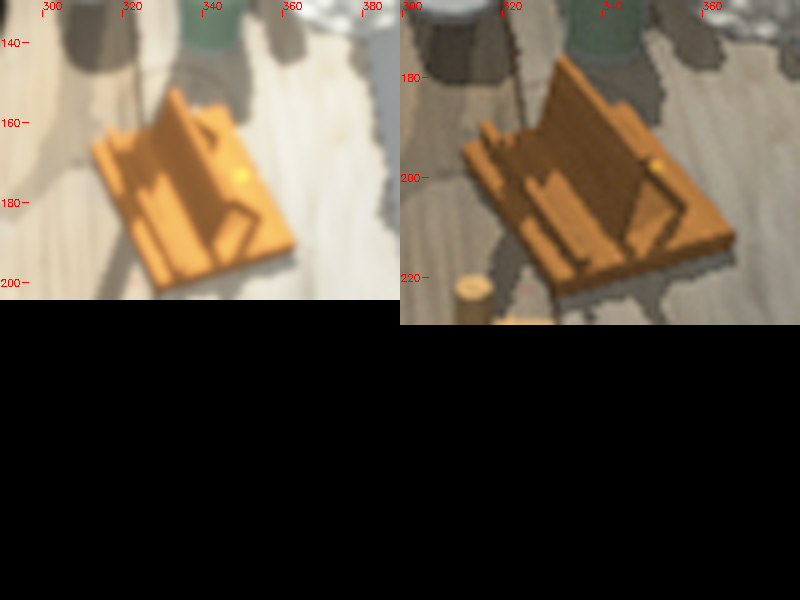

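Case crop: back-left panel (scene 364,242→362,287) looks like the wide one. Left post top is at (314.5,228.7), right post top at (306.7,322). Easel crop: base corners at scene (313,167), (330,202), (363.7,191.7), (345.5,156). Now I'll fit the poses and overlay the model.

```bash
cat > fit.py <<'E'
from h import *
import cv2
from scipy.optimize import least_squares
S,D=env.camera_info("scene"),env.camera_info("side")
def W(p,L):
    L=np.atleast_2d(L);c,s=np.cos(p[2]),np.sin(p[2])
    return np.c_[p[0]+c*L[:,0]-s*L[:,1],p[1]+s*L[:,0]+c*L[:,1],L[:,2]]
T=.134;h=.134
case=[(S,(.088,.134,T),(391.3,235)),(S,(-.088,.134,T),(318.5,233.5)),(S,(.088,-.134,T),(394.5,340.5)),(S,(-.088,-.134,0),(312,355.5)),(S,(.088,-.134,0),(385.5,360)),
(D,(.088,.134,T),(404,229.5)),(D,(-.088,.134,T),(321.5,232)),(D,(-.088,-.134,0),(319,382))]
B=.014
eas=[(S,(-.05,.07,B),(312.8,166.5)),(S,(-.05,-.07,B),(330.3,201)),(S,(.06,-.07,B),(363.7,190)),(S,(.06,.07,B),(346,156)),
(D,(-.05,.07,B),(312.6,194.5)),(D,(-.05,-.07,B),(331.5,221.5)),(D,(.06,-.07,B),(367,211.2)),(D,(.06,.07,B),(344.8,185.4))]
def fit(obs,p0):
    f=lambda p:np.concatenate([(proj(i,W(p,L))[0]-uv) for i,L,uv in obs])
    r=least_squares(f,p0,loss="soft_l1"); print(r.x[:2].round(4),np.degrees(r.x[2]).round(2));print(f(r.x).reshape(-1,2).round(1).tolist());return r.x
pc=fit(case,[.55,-.4,0]);pe=fit(eas,[.55,-.1,0.4])
np.savez("pose.npz",pc=pc,pe=pe)
E
cat > ov.py <<'E'
from fit import *
def seg(im,i,p,a,b,col,s,o):
    q=(proj(i,W(p,[a,b]))+.5-o)*s
    cv2.line(im,tuple(int(v) for v in q[0]),tuple(int(v) for v in q[1]),col,1,cv2.LINE_AA)
out=[]
for i,n,o,w,s in ((S,"scene0",(295,135),(110,230),2.6),(D,"side0",(300,165),(130,225),2.6)):
    a=cv2.imread(f"pics/{n}.png")[o[1]:o[1]+w[1],o[0]:o[0]+w[0]];a=cv2.resize(a,None,fx=s,fy=s,interpolation=cv2.INTER_CUBIC)
    def box(p,x0,x1,y0,y1,z0,z1,c):
        for z in (z0,z1):
            P=[(x0,y0,z),(x1,y0,z),(x1,y1,z),(x0,y1,z)]
            for k in range(4): seg(a,i,p,P[k],P[(k+1)%4],c,s,np.array(o))
    box(pc,-.088,.088,-.134,.134,0,.134,(0,0,255)); box(pe,-.05,.06,-.07,.07,0,.014,(0,0,255))
    for x in(-.034,.034):
        for y in (-.076,.076):
            for hw,c in ((.028,(0,160,0)),(.042,(255,0,255))): seg(a,i,pc,(x,y-hw,.114),(x,y+hw,.114),c,s,np.array(o))
    seg(a,i,pe,(0,-.055,.014),(0,.055,.014),(255,0,0),s,np.array(o)); seg(a,i,pe,(.015,-.055,.07),(.015,.055,.07),(255,0,0),s,np.array(o))
    out.append(a)
h=max(x.shape[0] for x in out);cv2.imwrite("pics/ov.png",np.hstack([cv2.copyMakeBorder(x,0,h-x.shape[0],0,0,0) for x in out]))
print(unproj(S,[(314.3,228.5),(306.6,321.8)],.165),unproj(D,[(395/5*0+314.3,222.5),(308.5,315.5)],.165))
E
python3 ov.py
```

```text
[ 0.5562 -0.2974] -6.44
[[0.2, -1.3], [1.1, -4.3], [0.8, 2.3], [-0.3, 0.2], [0.9, 0.8], [-0.5, -1.8], [-0.6, -4.9], [-1.1, 1.2]]
[0.5502 0.089 ] 18.43
[[-0.6, -0.4], [-0.5, 1.0], [1.1, 1.0], [-0.3, 0.3], [-0.9, -1.0], [0.1, -0.3], [0.7, -0.5], [0.4, -0.6]]
[[ 0.46954556 -0.17070824  0.165     ]
 [ 0.44230424 -0.39796985  0.165     ]] [[ 0.46881804 -0.17462562  0.165     ]
 [ 0.44348906 -0.39896384  0.165     ]]
```

View pics/ov.png

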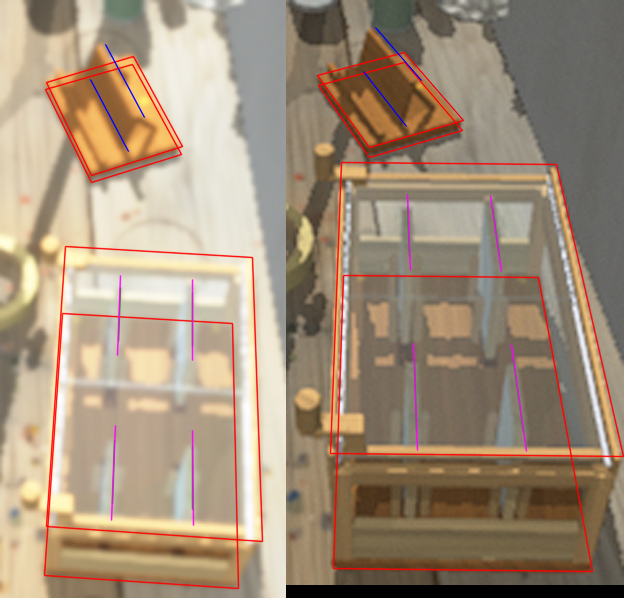

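The overlay shows the case fits well at the true rail corners; the end bars are inset, so I drop those two points. Back-left is the wide panel: its top edge spans the 84 mm line. I'll refit and start by raising the arm, since it has to pass over the boom.

```bash
sed -i "s/(S,(-.088,.134,T),(318.5,233.5)),//; s/(D,(-.088,.134,T),(321.5,232)),/(S,(-.108,.114,.165),(314.3,228.5)),(S,(-.108,-.114,.165),(306.6,321.8)),(D,(-.108,.114,.165),(314.3,222.5)),(D,(-.108,-.114,.165),(308.5,315.5)),/" fit.py
python3 -c "
from fit import *
print(W(pc,[(-.108,.114,.152),(.034,.076,.114)]),W(pe,(0,0,.014)))
print(unproj(S,[(410,300)],0))"
```

```text
[ 0.5591 -0.2969] -6.68
[[1.6, -1.4], [1.9, 2.1], [0.7, -0.3], [1.8, 0.7], [1.1, -1.9], [-1.9, 0.2], [-1.8, -0.1], [-1.9, -1.0], [-3.2, -0.5], [0.2, 0.5]]
[0.5502 0.089 ] 18.43
[[-0.6, -0.4], [-0.5, 1.0], [1.1, 1.0], [-0.3, 0.3], [-0.9, -1.0], [0.1, -0.3], [0.7, -0.5], [0.4, -0.6]]
[[ 0.46507318 -0.17113146  0.152     ]
 [ 0.60168581 -0.22539922  0.114     ]] [[0.55024787 0.08900221 0.014     ]]
[[ 0.70927377 -0.29228423  0.        ]]
```

Request:
arm_command(steps=[[[0,0,-0.06],0,1],[[0,0,-0.12],0,1],[[0,0,-0.18],0,1],[[0,0,-0.24],0,1],[[0,0,-0.3],0,1]])

```text
clock: 0.78
eef_pos: [0.2173, 0.665, 0.5378]
ee_rot: [-180.0, 0.0, 161.9]
ft_force: [0.1, 0.4, -0.3]
gripper_width: 1.002
grasp_force: 0.0
```

Request:
arm_command(steps=[[[0,0,-0.06],0,1],[[0,0,-0.12],0,1],[[0,0,-0.18],0,1],[[0,0,-0.24],0,1],[[0,0,-0.3],0,1]])

```text
clock: 1.4
eef_pos: [0.2172, 0.6649, 0.8378]
ee_rot: [-180.0, 0.0, 161.9]
ft_force: [0.2, 0.1, 0.8]
gripper_width: 1.0
grasp_force: 0.0
```

```bash
python3 -c "
from h import *
from scipy.optimize import least_squares
o=env.observe();print(o['joints'],o['eef_pos'],o['ee_rot'])
"
```

```text
[ 6.99981617e+01  1.48199196e+01  4.85207659e+01 -1.10602224e-03
  1.16664764e+02 -1.91056749e+00] [0.21724918 0.66493382 0.83777717] [-1.79994521e+02  8.06218727e-04  1.61908233e+02]
```

```bash
cat >> h.py <<'E'
def rows(targets, pos=None, yaw=None):
    """world targets (x,y,z,yawdeg) -> rows relative to the given (else measured) pose, tool down"""
    o=env.observe(); p=o["eef_pos"] if pos is None else np.array(pos); y=o["ee_rot"][2] if yaw is None else yaw
    M=R.from_euler("xyz",[180,0,y],degrees=True).as_matrix()
    for t in targets:
        d=M.T@(np.array(t[:3])-p); dy=-(t[3]-y); dy=(dy+180)%360-180
        print([d.round(4).tolist(), round(np.radians(dy),3)])
def pol(r,az,z,yaw): a=np.radians(az); return (r*np.cos(a),r*np.sin(a),z,yaw)
E
python3 -c "
from h import *
A=[pol(.68,63,.83,164),pol(.66,54,.83,166),pol(.64,45,.83,168),pol(.62,36,.83,170),pol(.60,27,.83,172)]
B=[pol(.58,18,.82,173.3),pol(.56,9,.80,173.3),pol(.54,0,.76,173.3),pol(.52,-10,.70,173.3),(.465,-.171,.64,173.3)]
rows(A);print();rows(B,A[-1][:3],172)"
```

```text
[[-0.1053, -0.0277, 0.0078], np.float64(-0.037)]
[[-0.2029, -0.0715, 0.0078], np.float64(-0.071)]
[[-0.2896, -0.1288, 0.0078], np.float64(-0.106)]
[[-0.3636, -0.1974, 0.0078], np.float64(-0.141)]
[[-0.4236, -0.2746, 0.0078], np.float64(-0.176)]

[[-0.0298, -0.0899, 0.01], np.float64(-0.023)]
[[-0.044, -0.1804, 0.03], np.float64(-0.023)]
[[-0.0433, -0.269, 0.07], np.float64(-0.023)]
[[-0.0282, -0.3623, 0.13], np.float64(-0.023)]
[[0.0072, -0.4488, 0.19], np.float64(-0.023)]
```

```bash
python3 -c "
from h import *
T=[pol(.68,46,.83,165),pol(.62,20,.83,168),pol(.58,-8,.80,173.3),(.465,-.171,.55,173.3)]
o=env.observe();p,y=o['eef_pos'],o['ee_rot'][2]
for t in T: rows([t],p,y); print(np.linalg.norm(np.array(t[:3])-p)); p,y=t[:3],t[3]"
```

```text
[[-0.2971, -0.0879, 0.0078], np.float64(-0.054)]
0.30991211341359887
[[-0.1782, -0.2391, -0.0], np.float64(-0.052)]
0.2982228364169021
[[-0.0528, -0.2881, 0.03], np.float64(-0.093)]
0.2944216215155737
[[0.0981, -0.1024, 0.25], np.float64(0.0)]
0.2874178620308042
```

Request:
arm_command(steps=[[[-0.06,-0.018,0.002],-0.01,1],[[-0.12,-0.036,0.004],-0.02,1],[[-0.178,-0.053,0.005],-0.03,1],[[-0.238,-0.07,0.006],-0.04,1],[[-0.297,-0.088,0.008],-0.054,1]])

```text
clock: 2.02
eef_pos: [0.4739, 0.4882, 0.8277]
ee_rot: [-180.0, -0.0, 165.0]
ft_force: [1.1, 0.4, 0.0]
gripper_width: 0.998
grasp_force: 0.0
```

Request:
arm_command(steps=[[[-0.036,-0.048,0],-0.01,1],[[-0.071,-0.096,0],-0.02,1],[[-0.107,-0.143,0],-0.03,1],[[-0.143,-0.191,0],-0.04,1],[[-0.178,-0.239,0],-0.052,1]])

```text
clock: 2.65
eef_pos: [0.5829, 0.2107, 0.8277]
ee_rot: [-180.0, -0.0, 168.0]
ft_force: [0.9, 1.1, -0.3]
gripper_width: 0.999
grasp_force: 0.0
```

```bash
python3 -c "
from h import *
o=env.observe();print(o['joints'],o['eef_pos'],o['ee_rot'],o['ft_force'])
T=[pol(.58,-8,.80,173.3),(.465,-.171,.55,173.3)]
p,y=o['eef_pos'],o['ee_rot'][2]
for t in T: rows([t],p,y); print(np.linalg.norm(np.array(t[:3])-p)); p,y=t[:3],t[3]"
```

```text
[ 1.77200247e+01  5.30839367e+00  6.06765120e+01 -2.43667634e-03
  1.14031033e+02 -6.02847237e+01] [0.58288924 0.21069864 0.82773296] [-1.79990166e+02 -1.27395399e-02  1.68003755e+02] [ 0.86662382  1.14054184 -0.28092968]
[[-0.0522, -0.2868, 0.0277], np.float64(-0.092)]
0.2928600315546092
[[0.0981, -0.1024, 0.25], np.float64(0.0)]
0.2874178620308042
```

Request:
arm_command(steps=[[[-0.011,-0.057,0.006],-0.02,1],[[-0.021,-0.115,0.011],-0.04,1],[[-0.032,-0.172,0.016],-0.06,1],[[-0.042,-0.23,0.022],-0.08,1],[[-0.052,-0.287,0.028],-0.092,1]])

```text
clock: 3.28
eef_pos: [0.5731, -0.0808, 0.7996]
ee_rot: [180.0, -0.0, 173.3]
ft_force: [0.5, 0.4, -0.3]
gripper_width: 1.0
grasp_force: 0.0
```

Request:
arm_command(steps=[[[0.02,-0.021,0.05],0,1],[[0.04,-0.041,0.1],0,1],[[0.059,-0.061,0.15],0,1],[[0.079,-0.082,0.2],0,1],[[0.098,-0.102,0.25],0,1]])

```text
clock: 3.9
eef_pos: [0.4632, -0.1691, 0.5482]
ee_rot: [-180.0, 0.0, 173.3]
ft_force: [1.1, -0.4, 0.2]
gripper_width: 1.006
grasp_force: 0.0
```

```bash
python3 -c "
from h import *
from scipy.optimize import least_squares
import cv2
o=env.observe();print(o['joints'],o['eef_pos'],o['ee_rot'],o['ft_force'])
D=[(21.739,99.398,.21727,.66502,.2353),(14.82,48.521,.21725,.66493,.83778),(5.308,60.677,.58289,.2107,.82773),(o['joints'][1],o['joints'][2],*o['eef_pos'])]
D=np.array(D);r=np.sqrt(D[:,2]**2+D[:,3]**2-.0235**2);a=np.radians(D[:,0]);b=np.radians(D[:,0]+D[:,1])
f=lambda p:np.r_[p[0]+p[2]*np.sin(a)+p[3]*np.sin(b)+p[4]*np.cos(b)-r,p[1]+p[2]*np.cos(a)+p[3]*np.cos(b)-p[4]*np.sin(b)-D[:,4]]
s=least_squares(f,[0,.2,.5,.5,0]);print(s.x,s.cost)
i=env.camera_info('wrist');print(i);im=env.camera('wrist')[:,:,::-1];cv2.imwrite('pics/w1.png',im);cv2.imwrite('pics/w1b.png',cv2.resize(im,(800,500),interpolation=cv2.INTER_CUBIC))
import pickle;pickle.dump(i,open('w1.pkl','wb'))
"
```

```text
[-2.27651727e+01 -1.14684982e+01  1.03515453e+02 -9.05334842e-04
  8.79520408e+01 -1.06017891e+02] [ 0.46317125 -0.16910384  0.54819683] [-1.79998853e+02  7.15473734e-04  1.73252751e+02] [ 1.13658233 -0.39945086  0.20387125]
[-5.94268448e-05  7.17984251e-02  5.50500253e-01  6.03886418e-01
  4.15733626e-02] 1.6722422487854918e-09
{'vfov': 70.55789791169184, 'cx': 321.42783900679746, 'cy': 200.80813859558262, 'position': array([ 0.39058152, -0.15931605,  0.69832196]), 'attitude': array([ 1.64923201e+02, -1.79023952e-02,  8.32557132e+01])}
```

View pics/w1b.png

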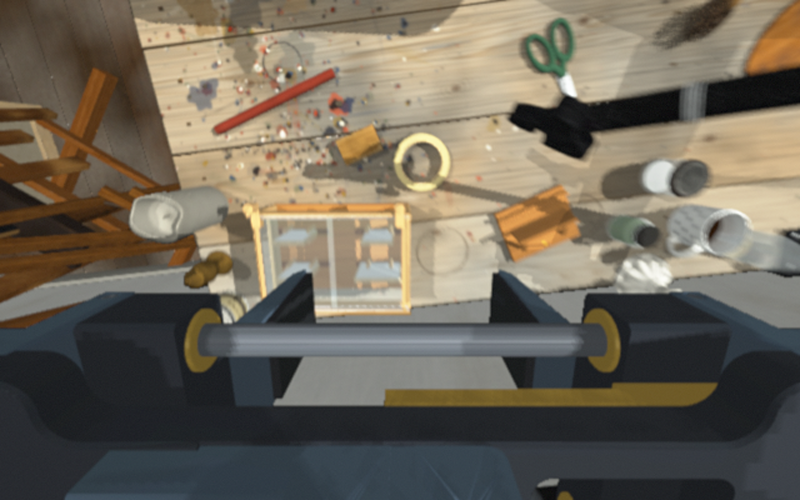

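The wrist view shows the whole case (800px: 250–412, 205–315), the left post at (402,212), the right post at (252,212), the easel at (540,222) and the boom head at (560,125). Enlarging.

```bash
cat > crop.py <<'E'
import cv2,numpy as np
def crop(f,x0,x1,y0,y1,s):
    a=cv2.imread(f)[y0:y1,x0:x1]; a=cv2.resize(a,None,fx=s,fy=s,interpolation=cv2.INTER_CUBIC)
    for x in range((x0+9)//10*10,x1,10): cv2.putText(a,str(x),(int((x-x0+.5)*s)-8,9),0,.3,(0,0,255),1); cv2.line(a,(int((x-x0+.5)*s),10),(int((x-x0+.5)*s),15),(0,0,255),1)
    for y in range((y0+9)//10*10,y1,10): cv2.putText(a,str(y),(0,int((y-y0+.5)*s)+4),0,.3,(0,0,255),1); cv2.line(a,(20,int((y-y0+.5)*s)),(25,int((y-y0+.5)*s)),(0,0,255),1)
    return a
def stack(f,cs):
    a=[crop(*c) for c in cs];w=sum(x.shape[1] for x in a);h=max(x.shape[0] for x in a)
    cv2.imwrite(f,np.hstack([cv2.copyMakeBorder(x,0,h-x.shape[0],0,0,0) for x in a]));print(w,h)
E
python3 -c "
from crop import *
stack('pics/w1c.png',[('pics/w1.png',192,337,155,257,3.7),('pics/w1.png',392,467,143,213,3.4)])"
```

```text
791 377
```

View pics/w1c.png

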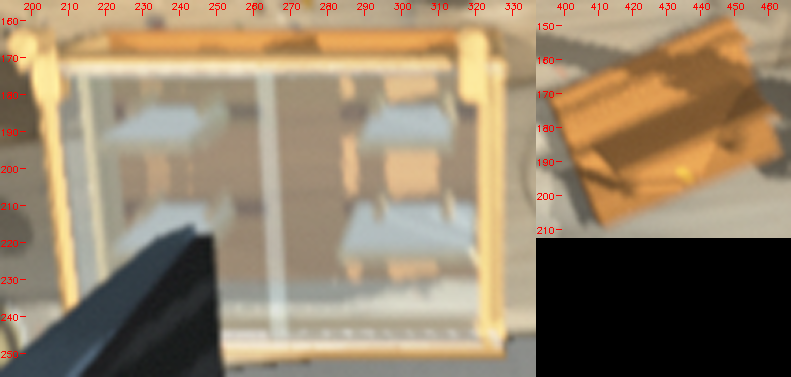

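Wrist crop confirms the back-left panel is the wide one; its top-front edge runs (283.4,222)–(320,222), against about 24 px for the others. I'll add these to the fit.

```bash
cat > fit2.py <<'E'
from fit import *
import pickle
Wc=pickle.load(open("w1.pkl","rb"))
case2=case+[(Wc,(-.108,.114,.165),(319.1,166.7)),(Wc,(-.108,-.114,.165),(198.3,167.3)),(Wc,(.03,.034,.114),(283.4,222)),(Wc,(.03,.118,.114),(320,222)),(Wc,(.088,.134,T),(328,251)),(Wc,(-.088,.134,T),(328.5,171.3))]
eas2=eas+[(Wc,(-.05,-.07,B),(396.5,171)),(Wc,(-.05,.07,B),(450,147.8)),(Wc,(.06,-.07,B),(411.8,209.6)),(Wc,(.06,.07,B),(463.9,187.2))]
print("--");pc=fit(case2,pc);pe=fit(eas2,pe);fit(eas2[-4:],pe);fit(case2[-6:],pc)
np.savez("pose.npz",pc=pc,pe=pe)
print("posts fit",W(pc,[(-.108,.114,.152),(-.108,-.114,.152)]),"wide",W(pc,(.034,.076,.114)))
print(unproj(Wc,[(319.1,166.7),(198.3,167.3)],.165)); print(unproj(Wc,[(283.4,222),(320,222)],.114))
E
python3 fit2.py
```

```text
[ 0.5591 -0.2969] -6.68
[[1.6, -1.4], [1.9, 2.1], [0.7, -0.3], [1.8, 0.7], [1.1, -1.9], [-1.9, 0.2], [-1.8, -0.1], [-1.9, -1.0], [-3.2, -0.5], [0.2, 0.5]]
[0.5502 0.089 ] 18.43
[[-0.6, -0.4], [-0.5, 1.0], [1.1, 1.0], [-0.3, 0.3], [-0.9, -1.0], [0.1, -0.3], [0.7, -0.5], [0.4, -0.6]]
--
[ 0.5577 -0.2974] -6.31
[[0.7, -1.5], [1.7, 2.1], [0.5, 0.2], [1.6, 0.7], [0.1, -1.9], [-2.8, 0.6], [-2.1, 0.5], [-3.0, -0.6], [-3.6, 0.2], [-0.1, 1.1], [-0.0, -1.8], [0.2, -1.5], [-0.1, 2.8], [1.7, 2.6], [1.3, 1.8], [0.7, 1.3]]
[0.5489 0.0896] 18.39
[[-1.0, -0.5], [-1.0, 0.8], [0.6, 0.8], [-0.7, 0.1], [-1.3, -1.1], [-0.5, -0.4], [0.1, -0.6], [-0.1, -0.7], [-1.0, 1.4], [0.3, -0.2], [-0.5, 1.8], [0.5, 1.2]]
[0.5462 0.0899] 18.16
[[-0.8, 0.1], [0.6, -1.2], [-0.5, 0.7], [0.6, 0.3]]
[ 0.5558 -0.298 ] -6.02
[[-0.8, -3.1], [-0.6, -2.2], [-0.4, 2.0], [1.4, 1.5], [1.1, 0.8], [0.1, 0.1]]
posts fit [[ 0.46290141 -0.17218118  0.152     ]
 [ 0.43783708 -0.39879932  0.152     ]] wide [[ 0.59986338 -0.2255611   0.114     ]]
[[ 0.46637637 -0.17254725  0.165     ]
 [ 0.44064035 -0.39978967  0.165     ]]
[[ 0.58477523 -0.26575581  0.114     ]
 [ 0.59417438 -0.18634971  0.114     ]]
```

Request:
arm_command(steps=[[[0,0,0.06],0,0.5],[[0,0,0.12],0,0.5],[[-0.001,0,0.18],0,0.5],[[-0.002,-0.001,0.24],-0.005,0.5],[[-0.002,-0.001,0.3],-0.005,0.5]])

```text
clock: 4.58
eef_pos: [0.4659, -0.1699, 0.2483]
ee_rot: [-180.0, 0.0, 173.5]
ft_force: [2.1, -1.3, -1.2]
gripper_width: 0.509
grasp_force: 0.0
```

Request:
arm_command(steps=[[[0,0,0.05],0,0.5],[[0,0,0.084],0,0.5],[[0,0,0.084],0,0.2],[[0,0,0.084],0,0.1],[[0,0,0.084],0,0.1]])

```text
clock: 5.2
eef_pos: [0.467, -0.1704, 0.1676]
ee_rot: [-179.9, 0.1, 173.5]
ft_force: [-1.3, -16.5, -1.8]
gripper_width: 0.203
grasp_force: 8.4
```

Request:
arm_command(steps=[[[0,0,0],0,0.1],[[0,0,0],0,0.1],[[0,0,0],0,0.1]])

```text
clock: 5.58
eef_pos: [0.467, -0.1718, 0.1676]
ee_rot: [-179.8, 0.2, 173.6]
ft_force: [-3.9, -17.5, 0.2]
gripper_width: 0.167
grasp_force: 30.0
```

Request:
arm_command(steps=[[[0,-0.015,0],0,0.1],[[0,-0.04,0],0,0.1],[[0,-0.065,0],0,0.1],[[0,-0.09,0],0,0.1],[[0,-0.104,0],0,0.1]])

```text
clock: 6.2
eef_pos: [0.4549, -0.2748, 0.1675]
ee_rot: [-180.0, 0.1, 173.5]
ft_force: [-0.1, 2.2, 7.9]
gripper_width: 0.164
grasp_force: 30.0
```

Request:
arm_command(steps=[[[0,-0.002,0],0,0.1],[[0,-0.002,0],0,0.1]])

```text
clock: 6.45
eef_pos: [0.4549, -0.2755, 0.1675]
ee_rot: [180.0, 0.1, 173.5]
ft_force: [0.0, 5.7, 9.0]
gripper_width: 0.164
grasp_force: 30.0
```

Request:
arm_command(steps=[[[0,-0.002,0],0,0.1],[[0,-0.002,0],0,0.1]])

```text
clock: 6.7
eef_pos: [0.4548, -0.2759, 0.1675]
ee_rot: [179.8, 0.1, 173.5]
ft_force: [4.0, 23.1, 15.6]
gripper_width: 0.169
grasp_force: 30.0
```

Request:
arm_command(steps=[[[0,0.002,0],0,0.5],[[0,0.002,0],0,0.5],[[0,0,-0.05],0,0.35],[[0,0,-0.11],0.18,0.35],[[0,0,-0.17],0.36,0.35]])

```text
clock: 7.32
eef_pos: [0.4536, -0.2773, 0.3381]
ee_rot: [-180.0, 0.0, 152.6]
ft_force: [0.4, -0.1, -0.3]
gripper_width: 0.349
grasp_force: 0.0
```

Request:
arm_command(steps=[[[-0.02,0.022,0],0.18,0.35],[[-0.04,0.044,0],0.37,0.35],[[-0.06,0.066,0],0.55,0.35],[[-0.08,0.088,0],0.74,0.35],[[-0.1,0.111,0],0.93,0.35]])

```text
clock: 7.95
eef_pos: [0.5944, -0.2239, 0.3363]
ee_rot: [180.0, 0.0, 99.5]
ft_force: [0.2, -0.1, -0.1]
gripper_width: 0.353
grasp_force: 0.0
```

Request:
arm_command(steps=[[[0,0,0],0.14,0.35],[[0,0,0],0.279,0.35],[[0,0,0],0.279,0.35]])

```text
clock: 8.32
eef_pos: [0.5935, -0.2242, 0.3361]
ee_rot: [180.0, 0.0, 84.0]
ft_force: [0.5, -0.4, -0.1]
gripper_width: 0.345
grasp_force: 0.0
```

```bash
python3 -c "
from h import *
import cv2,pickle
from crop import *
o=env.observe();print(o['joints'],o['eef_pos'],o['ee_rot'],o['gripper_width'])
i=env.camera_info('wrist');im=env.camera('wrist')[:,:,::-1];cv2.imwrite('pics/w2.png',im)
pickle.dump(i,open('w2.pkl','wb'))
p=np.load('pose.npz')['pc'];c,s=np.cos(p[2]),np.sin(p[2])
for y in(.034,.118): print(proj(i,[p[0]+c*.03-s*y,p[1]+s*.03+c*y,.114]))
a=im[:, :];cv2.imwrite('pics/w2b.png',cv2.resize(a,(800,500),interpolation=cv2.INTER_CUBIC))
"
```

```text
[-2.27946876e+01  1.00394950e+01  1.03333564e+02 -7.13493834e-03
  6.66159242e+01 -1.67615608e+01] [ 0.59348862 -0.22417157  0.33612431] [1.79991340e+02 9.44842761e-03 8.39697037e+01] 0.34534455342094
[[322.97573418 212.74162968]]
[[323.38809802 151.14093493]]
```

View pics/w2b.png

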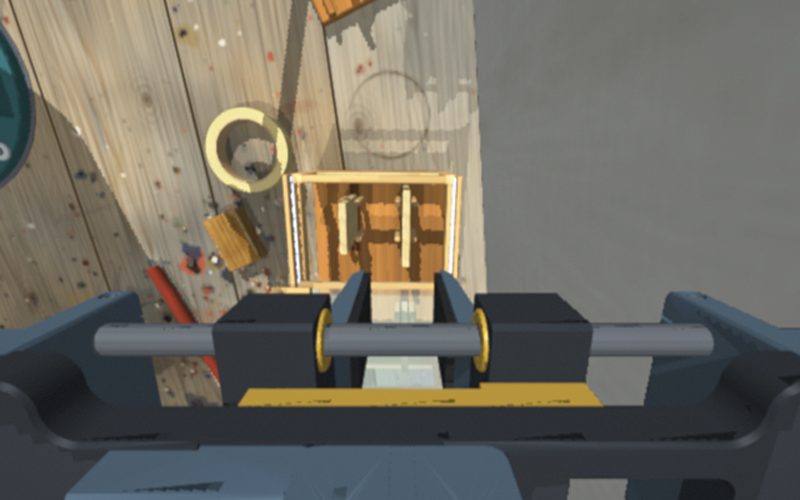

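The panel now lies open to view: top edge at 640-scale about x 321–329, y 148–214, and the lid is fully open. I'll read the profile numerically.

```bash
python3 -c "
from h import *
import cv2,pickle
i=pickle.load(open('w2.pkl','rb'));im=cv2.imread('pics/w2.png').astype(int)
for y in (155,165,180,195,205): print(y,im[y,314:336].sum(1).tolist())
print(im[140:224,325].sum(1).tolist())
"
```

```text
155 [269, 261, 250, 239, 210, 192, 191, 292, 525, 635, 646, 647, 646, 597, 383, 219, 196, 202, 197, 198, 199, 200]
165 [437, 421, 396, 369, 311, 271, 244, 317, 541, 648, 659, 653, 651, 597, 359, 210, 218, 220, 226, 236, 302, 349]
180 [373, 355, 351, 341, 341, 310, 222, 373, 612, 640, 628, 632, 627, 558, 327, 197, 200, 202, 203, 201, 206, 220]
195 [329, 315, 307, 280, 214, 186, 208, 378, 589, 626, 617, 610, 597, 504, 294, 196, 199, 200, 200, 194, 200, 246]
205 [379, 363, 353, 349, 347, 333, 315, 464, 617, 630, 622, 624, 602, 445, 262, 197, 207, 201, 204, 199, 198, 243]
[560, 563, 585, 582, 573, 536, 413, 339, 429, 468, 373, 371, 566, 640, 645, 647, 644, 639, 631, 624, 625, 632, 644, 650, 656, 653, 652, 651, 649, 643, 635, 622, 610, 613, 621, 627, 632, 636, 639, 635, 632, 627, 623, 626, 628, 630, 637, 638, 643, 643, 646, 645, 636, 621, 609, 610, 619, 625, 629, 628, 627, 631, 633, 633, 628, 624, 623, 631, 641, 650, 656, 665, 654, 523, 320, 253, 302, 344, 359, 359, 361, 357, 358, 358]
```

```bash
python3 -c "
from h import *
import pickle
i=pickle.load(open('w2.pkl','rb'))
P=unproj(i,[(324.75,151.7),(323.75,213.3)],.114);print(P,P.mean(0),np.linalg.norm(P[0]-P[1]),np.degrees(np.arctan2(P[0,0]-P[1,0],P[0,1]-P[1,1])))
c=P.mean(0);rows([(c[0],c[1],.116,83.6)],(.595,-.226,.336),84)"
```

```text
[[ 0.60219472 -0.18427856  0.114     ]
 [ 0.59224936 -0.26778179  0.114     ]] [ 0.59722204 -0.22603018  0.114     ] 0.08409339392376533 6.792016971403692
[[0.0002, 0.0022, 0.22], np.float64(0.007)]
```

Request:
arm_command(steps=[[[-0.001,0.004,0.055],0.012,0.35],[[-0.001,0.004,0.11],0.012,0.35],[[-0.001,0.004,0.165],0.012,0.35],[[-0.001,0.004,0.2],0.012,0.35],[[-0.001,0.004,0.228],0.012,0.35]])

```text
clock: 9.0
eef_pos: [0.5969, -0.2254, 0.1064]
ee_rot: [-179.9, -0.0, 83.4]
ft_force: [0.3, 0.3, 1.3]
gripper_width: 0.35
grasp_force: 0.0
```

Request:
arm_command(steps=[[[0,0,0],0,0.3],[[0,0,0],0,0.0],[[0,0,0],0,0.0],[[0,0,0],0,0.0],[[0,0,0],0,0.0]])

```text
clock: 9.62
eef_pos: [0.5982, -0.2257, 0.1094]
ee_rot: [179.9, 0.0, 83.3]
ft_force: [-0.9, -0.4, 8.5]
gripper_width: 0.085
grasp_force: 30.0
```

Request:
arm_command(steps=[[[0,0,-0.02],0,0],[[0,0,-0.05],0,0],[[0,0,-0.09],0,0],[[0,0,-0.135],0,0],[[0,0,-0.18],0,0]])

```text
clock: 10.25
eef_pos: [0.5972, -0.2253, 0.291]
ee_rot: [179.9, 0.0, 83.3]
ft_force: [0.4, -1.1, 0.0]
gripper_width: 0.085
grasp_force: 30.0
```

```bash
python3 -c "
from h import *
o=env.observe();print(o['eef_pos'],o['ee_rot'],o['gripper_width'],o['grasp_force'],o['ft_force'])
d=np.load('pose.npz');p=d['pe'];c,s=np.cos(p[2]),np.sin(p[2]);print(p[:2],np.degrees(p[2]))
x=-.05
t=(p[0]+c*-.009-0,p[1]+s*-.009);print(t)
y=90+np.degrees(p[2])
rows([(t[0],t[1],.285,y)],o['eef_pos'],o['ee_rot'][2])
"
```

```text
[ 0.59719738 -0.22528674  0.29098036] [1.79940901e+02 1.74743324e-02 8.32510907e+01] 0.08460089107251083 29.99587655067444 [ 0.42179184 -1.09174707  0.01958265]
[0.54887953 0.08956323] 18.390146659387046
(np.float64(0.5403391533684518), np.float64(0.0867238529034839))
[[0.3032, -0.0931, 0.006], np.float64(-0.439)]
```

Request:
arm_command(steps=[[[0.03,-0.008,0],-0.08,0],[[0.07,-0.02,0],-0.17,0],[[0.11,-0.034,0],-0.26,0],[[0.15,-0.046,0],-0.35,0],[[0.17,-0.052,0],-0.439,0]])

```text
clock: 10.88
eef_pos: [0.5652, -0.0487, 0.2895]
ee_rot: [179.9, 0.0, 108.6]
ft_force: [-0.3, -0.0, -1.0]
gripper_width: 0.084
grasp_force: 30.0
```

Request:
arm_command(steps=[[[0,0,0],0,0],[[0,0,0],0,0]])

```text
clock: 11.12
eef_pos: [0.566, -0.0509, 0.2888]
ee_rot: [180.0, 0.0, 108.3]
ft_force: [-0.2, 0.2, -1.3]
gripper_width: 0.087
grasp_force: 30.0
```

```bash
python3 -c "
from h import *
import cv2,pickle
from crop import *
o=env.observe();print(o['eef_pos'],o['ee_rot'],o['ft_force'])
i=env.camera_info('wrist');im=env.camera('wrist')[:,:,::-1];cv2.imwrite('pics/w3.png',im)
pickle.dump(i,open('w3.pkl','wb'))
p=np.load('pose.npz')['pe'];c,s=np.cos(p[2]),np.sin(p[2])
for x,y in((-.05,-.07),(-.05,.07),(.06,-.07),(.06,.07)): print(x,y,proj(i,[p[0]+c*x-s*y,p[1]+s*x+c*y,.014]))
stack('pics/w3b.png',[('pics/w3.png',190,450,0,190,3)])
"
```

```text
[ 0.56596252 -0.05093793  0.28876226] [1.79955461e+02 3.16188902e-02 1.08303768e+02] [-0.23202897  0.17478496 -1.31049345]
-0.05 -0.07 [[305.73315609 128.69679499]]
-0.05 0.07 [[304.05788479  19.86548191]]
0.06 -0.07 [[381.254369   128.58237459]]
0.06 0.07 [[386.90310492  19.77155047]]
780 570
```

View pics/w3b.png

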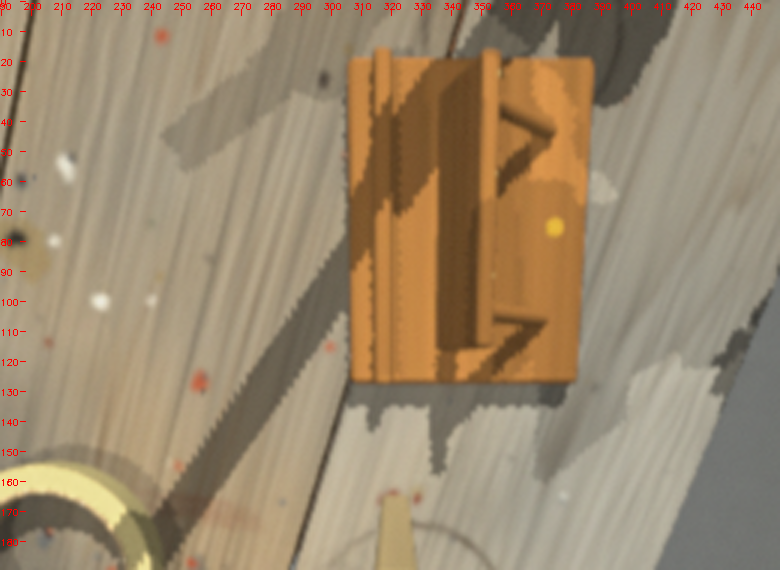

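The wrist view shows the easel squarely: base corners (306.5,126.8), (305.5,18.8), (381.5,126.8), (387.5,18.8), lip at x≈317, rest board at x≈337–352. The held panel's end is visible at (322,170), aligned with it.

```bash
python3 -c "
from fit import *
import pickle
i=pickle.load(open('w3.pkl','rb'))
q=fit([(i,(-.05,-.07,B),(306.5,126.8)),(i,(-.05,.07,B),(305.5,18.8)),(i,(.06,-.07,B),(381.5,126.8)),(i,(.06,.07,B),(387.5,18.8))],pe)
print('rest foot/top', proj(i,W(q,[(0,-.055,.014),(.015,-.055,.07),(-.02,-.07,.026)])))
o=env.observe();print(o['eef_pos'])
t=W(q,[(-.010,0,0)])[0];y=90+np.degrees(q[2]);print(t,y)
rows([(t[0],t[1],.289,y),(t[0],t[1],.111,y)])
"|tail -8
```

```text
[[-0.2, 0.5], [-0.5, -0.6], [0.4, 0.7], [0.4, -0.4]]
rest foot/top [[340.83071333 116.65309234]
 [355.86382824 115.44611635]
 [327.05136061 127.459886  ]]
[ 0.56596178 -0.05112973  0.28849561]
[0.53979595 0.08841447 0.        ] 108.20419909112061
[[0.1407, 0.0189, -0.0005], np.float64(0.001)]
[[0.1407, 0.0189, 0.1775], np.float64(0.001)]
```

```bash
python3 -c "
from fit import *
import pickle
i=pickle.load(open('w3.pkl','rb'))
q=fit([(i,(-.05,-.07,B),(306.5,126.8)),(i,(-.05,.07,B),(305.5,18.8)),(i,(.06,-.07,B),(381.5,126.8)),(i,(.06,.07,B),(387.5,18.8))],pe)
c,s=np.cos(q[2]),np.sin(q[2])
for n,uv,z in (('foot',(335.3,110),.014),('foot2',(335.5,80),.014),('top',(348.8,110),.07),('lipfront',(314.5,122),.026),('lipback',(319.7,122),.026)):
    d=unproj(i,uv,z)[0,:2]-q[:2];print(n,(c*d[0]+s*d[1]).round(4),(-s*d[0]+c*d[1]).round(4))
"|tail -5
```

```text
foot -0.0081 -0.0459
foot2 -0.0084 -0.006
top 0.006 -0.0485
lipfront -0.0377 -0.0626
lipback -0.0304 -0.0626
```

Request:
arm_command(steps=[[[0.04,0.003,0],0,0],[[0.085,0.006,0],0,0],[[0.125,0.009,0],0,0],[[0.141,0.01,0],0,0],[[0.141,0.01,0.03],0,0]])

```text
clock: 11.8
eef_pos: [0.5322, 0.0868, 0.2596]
ee_rot: [179.8, 0.1, 108.4]
ft_force: [0.8, 0.5, -1.8]
gripper_width: 0.085
grasp_force: 30.0
```

Request:
arm_command(steps=[[[0,0,0.04],0,0],[[0,0,0.08],0,0],[[0,0,0.115],0,0],[[0,0,0.135],0,0],[[0,0,0.14],0,0]])

```text
clock: 12.42
eef_pos: [0.5306, 0.0856, 0.1168]
ee_rot: [-179.9, -0.0, 108.3]
ft_force: [0.5, -0.1, 0.3]
gripper_width: 0.087
grasp_force: 30.0
```

```bash
python3 -c "
from h import *
import cv2
from crop import *
o=env.observe();print(o['eef_pos'],o['ee_rot'],o['ft_force'],o['grasp_force'])
for n in ('side','scene'): cv2.imwrite(f'pics/{n}4.png',env.camera(n)[:,:,::-1])
stack('pics/p4.png',[('pics/side4.png',290,390,130,235,4.5),('pics/scene4.png',290,380,120,210,3.8)])
"
```

```text
[0.53058797 0.08557365 0.11683464] [-1.79889079e+02 -1.64334628e-02  1.08315975e+02] [ 0.51820631 -0.08178395  0.34543453] 29.99566286802292
792 472
```

Request:
arm_command(steps=[[[0,0,0.003],0,0],[[0,0,0.005],0,0],[[0,0,0.007],0,0],[[0,0,0.007],0,0]])

```text
clock: 13.02
eef_pos: [0.5308, 0.0865, 0.1109]
ee_rot: [-180.0, 0.0, 108.4]
ft_force: [1.4, 0.7, -1.1]
gripper_width: 0.087
grasp_force: 30.0
```

Request:
arm_command(steps=[[[0,0,0.001],0,0],[[0,0,0.002],0,0],[[0,0,0.002],0,0]])

```text
clock: 13.4
eef_pos: [0.531, 0.0866, 0.1094]
ee_rot: [180.0, 0.0, 108.4]
ft_force: [-2.4, 0.5, 7.5]
gripper_width: 0.087
grasp_force: 30.0
```

Request:
arm_command(steps=[[[0,0,0],0,0.15],[[0,0,0],0,0.22],[[0,0,0],0,0.22],[[0,0.004,0],0,0.22],[[0,0.007,0],0,0.22]])

```text
clock: 14.02
eef_pos: [0.5378, 0.0888, 0.109]
ee_rot: [180.0, 0.0, 108.4]
ft_force: [0.4, -0.5, -0.3]
gripper_width: 0.222
grasp_force: 0.0
```

Request:
arm_command(steps=[[[0,0.003,0],0,0.22],[[0,0.006,0],0,0.22],[[0,0.009,0],0,0.22],[[0,0.012,0],0,0.22],[[0,0.015,0],0,0.22]])

```text
clock: 14.65
eef_pos: [0.5519, 0.0935, 0.1089]
ee_rot: [-180.0, 0.0, 108.4]
ft_force: [0.1, -0.0, 0.1]
gripper_width: 0.219
grasp_force: 0.0
```

Request:
arm_command(steps=[[[0,0.003,0],0,0.23],[[0,0.005,0],0,0.24],[[0,0.007,0],0,0.26],[[0,0.009,0],0,0.28],[[0,0.009,0],0,0.3]])

```text
clock: 15.28
eef_pos: [0.5603, 0.0963, 0.1089]
ee_rot: [180.0, 0.0, 108.4]
ft_force: [-0.2, 0.3, -1.0]
gripper_width: 0.296
grasp_force: 0.0
```

Request:
arm_command(steps=[[[0,0,-0.02],0,0.32],[[0,0,-0.05],0,0.32],[[0,0,-0.1],0,0.32],[[0,0,-0.15],0,0.32],[[-0.04,0,-0.2],0,0.35]])

```text
clock: 15.9
eef_pos: [0.572, 0.06, 0.3111]
ee_rot: [179.9, 0.0, 108.5]
ft_force: [0.7, 0.8, 0.7]
gripper_width: 0.345
grasp_force: 0.0
```

Request:
arm_command(steps=[[[-0.06,0,0],0,0.35],[[-0.1,0,0],0,0.35],[[-0.1,0,0],0,0.35]])

```text
clock: 16.27
eef_pos: [0.6044, -0.0378, 0.3092]
ee_rot: [179.9, 0.0, 108.2]
ft_force: [0.0, 0.8, -1.1]
gripper_width: 0.352
grasp_force: 0.0
```

```bash
python3 -c "
from h import *
import cv2,pickle
from crop import *
o=env.observe();print(o['eef_pos'],o['ee_rot'],o['ft_force'],o['clock'])
i=env.camera_info('wrist');pickle.dump(i,open('w5.pkl','wb'))
q=proj(i,[.54,.087,.06])[0];print(q)
for n in ('side','wrist'): cv2.imwrite(f'pics/{n}5.png',env.camera(n)[:,:,::-1])
x,y=int(q[0]),int(q[1]);y0=max(0,y-100)
stack('pics/p5.png',[('pics/side5.png',290,390,130,235,4),('pics/wrist5.png',x-80,x+80,y0,y0+190,2.4)])
"
```

```text
[ 0.60443767 -0.03779971  0.30919934] [1.79937099e+02 3.81024617e-02 1.08234712e+02] [ 0.02890803  0.81951841 -1.07096856] 16.275
[303.74712308  73.57144618]
784 456
```

View pics/p5.png

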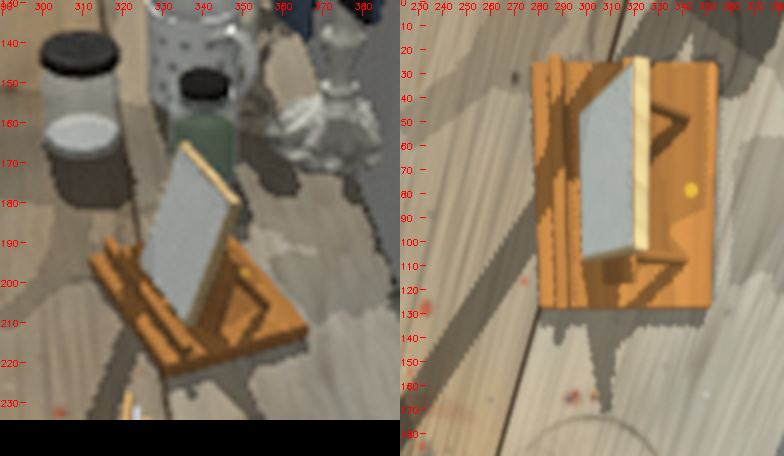

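The panel stands centred on the ledge, leaning back against the rest (side crop and wrist crop both show it). Returning to shut the lid.

Request:
arm_command(steps=[[[-0.036,-0.043,0],-0.18,0.5],[[-0.072,-0.086,0],-0.36,0.5],[[-0.108,-0.129,0],-0.54,0.5],[[-0.144,-0.173,0],-0.72,0.5],[[-0.18,-0.216,0],-0.9,0.5]])

```text
clock: 17.0
eef_pos: [0.4575, -0.271, 0.3084]
ee_rot: [180.0, 0.0, 159.5]
ft_force: [0.2, -0.2, -0.1]
gripper_width: 0.501
grasp_force: 0.0
```

Request:
arm_command(steps=[[[0,0,0],-0.12,0.5],[[0,0,0],-0.24,0.5],[[0,0,0],-0.24,0.5],[[0,0,0],-0.24,0.5]])

```text
clock: 17.5
eef_pos: [0.4586, -0.2703, 0.308]
ee_rot: [-180.0, 0.0, 172.7]
ft_force: [-0.1, 0.4, 0.3]
gripper_width: 0.502
grasp_force: 0.0
```

```bash
python3 -c "
from h import *
o=env.observe();print(o['eef_pos'],o['ee_rot'],o['clock'])
rows([(.455,-.2755,.1665,173.5)])"
```

```text
[ 0.45862986 -0.270252    0.30797213] [-1.79998679e+02  1.17840487e-02  1.72734938e+02] 17.5
[[0.0029, -0.0057, 0.1415], np.float64(-0.013)]
```

Request:
arm_command(steps=[[[0.003,-0.006,0.05],-0.013,0.5],[[0.003,-0.006,0.1],-0.013,0.5],[[0.003,-0.006,0.1415],-0.013,0.5],[[0.003,-0.006,0.1415],-0.013,0.3],[[0.003,-0.006,0.1415],-0.013,0.1]])

```text
clock: 18.12
eef_pos: [0.4555, -0.2768, 0.1678]
ee_rot: [-180.0, 0.1, 173.6]
ft_force: [0.7, 0.5, 0.3]
gripper_width: 0.315
grasp_force: 0.0
```

Request:
arm_command(steps=[[[0,0,0],0,0.1],[[0,0,0],0,0.1],[[0,0,0],0,0.1]])

```text
clock: 18.5
eef_pos: [0.4557, -0.2758, 0.168]
ee_rot: [179.9, 0.1, 173.5]
ft_force: [3.3, 14.4, 8.4]
gripper_width: 0.164
grasp_force: 30.0
```

Gripped. Slide shut.

Request:
arm_command(steps=[[[0,0.015,0],0,0.1],[[0,0.04,0],0,0.1],[[0,0.065,0],0,0.1],[[0,0.09,0],0,0.1],[[0,0.104,0],0,0.1]])

```text
clock: 19.12
eef_pos: [0.4677, -0.1726, 0.168]
ee_rot: [-179.9, 0.2, 173.6]
ft_force: [1.4, -2.3, 5.9]
gripper_width: 0.162
grasp_force: 30.0
```

Request:
arm_command(steps=[[[0,0.002,0],0,0.1],[[0,0.003,0],0,0.1],[[0,0.003,0],0,0.1]])

```text
clock: 19.5
eef_pos: [0.4679, -0.1719, 0.168]
ee_rot: [-179.8, 0.2, 173.6]
ft_force: [-2.7, -18.6, 3.0]
gripper_width: 0.163
grasp_force: 30.0
```

Request:
arm_command(steps=[[[0,0.001,0],0,0.1],[[0,0.001,0],0,0.1],[[0,0,0],0,0.45],[[0,0,0],0,0.5],[[0,0,0],0,0.5]])

```text
clock: 20.12
eef_pos: [0.4668, -0.17, 0.1665]
ee_rot: [-180.0, 0.0, 173.6]
ft_force: [-0.1, 0.4, 0.8]
gripper_width: 0.464
grasp_force: 0.0
```

Request:
arm_command(steps=[[[0,0,-0.02],0,0.5],[[0,0,-0.06],0,0.5],[[0,0,-0.12],0,0.5],[[0,0,-0.15],0,0.5],[[0,0,-0.15],0,0.5]])

```text
clock: 20.75
eef_pos: [0.4676, -0.1704, 0.3187]
ee_rot: [-179.9, 0.2, 173.6]
ft_force: [0.5, -0.9, -0.5]
gripper_width: 0.501
grasp_force: 0.0
```

```bash
python3 -c "
from h import *
import cv2
o=env.observe();print(o['eef_pos'],o['ft_force'],o['clock'])
im=env.camera('scene')[:,:,::-1];sd=env.camera('side')[:,:,::-1];cv2.imwrite('pics/side6.png',sd)
a=cv2.imread('pics/side0.png');b=cv2.imread('pics/side5.png')
def sh(A,B,x0,x1,y0,y1):
    t=A[y0:y1,x0:x1];w=B[y0-8:y1+8,x0-8:x1+8];m=cv2.matchTemplate(w,t,cv2.TM_CCOEFF_NORMED);v=cv2.minMaxLoc(m);return round(v[1],3),(v[3][0]-8,v[3][1]-8)
print('post L',sh(a,sd,304,328,218,240),'post R',sh(a,sd,302,335,310,332),'tape',sh(a,sd,262,315,238,285),'block',sh(a,sd,250,288,280,320),'jar',sh(a,sd,296,324,136,172),'pig',sh(a,sd,330,352,145,172),'panel',sh(b,sd,322,352,162,215))
"
```

```text
[ 0.46762507 -0.17037472  0.31868564] [ 0.49710003 -0.9295343  -0.50131105] 20.75
post L (0.999, (0, 0)) post R (0.493, (0, 0)) tape (0.999, (0, 0)) block (0.997, (0, 0)) jar (0.237, (-8, 0)) pig (0.826, (0, 0)) panel (0.898, (0, 0))
```

```bash
python3 -c "
import cv2,numpy as np
a=cv2.imread('pics/side0.png');b=cv2.imread('pics/side6.png')
d=np.abs(a.astype(int)-b).sum(2)
for y in range(220,390,10): print(y,[int(d[y:y+10,x:x+10].mean()) for x in range(280,440,10)])
for y in (312,316,320,326): print(a[y,300:340:4].sum(1),b[y,300:340:4].sum(1))
"
```

```text
220 [6, 6, 6, 5, 6, 22, 91, 63, 59, 14, 7, 6, 6, 5, 5, 5]
230 [7, 6, 6, 5, 6, 10, 21, 24, 12, 7, 6, 6, 6, 6, 5, 5]
240 [7, 6, 6, 5, 7, 19, 26, 33, 24, 44, 14, 6, 6, 5, 5, 5]
250 [5, 5, 7, 6, 7, 7, 6, 8, 7, 64, 34, 6, 6, 6, 5, 5]
260 [6, 6, 6, 6, 6, 6, 6, 6, 6, 29, 9, 6, 6, 6, 5, 5]
270 [6, 5, 5, 19, 29, 6, 6, 6, 6, 77, 13, 5, 6, 7, 6, 5]
280 [4, 5, 5, 38, 74, 6, 6, 6, 6, 36, 13, 6, 6, 7, 5, 5]
290 [5, 5, 6, 44, 70, 6, 6, 5, 6, 49, 9, 6, 6, 6, 6, 5]
300 [5, 4, 6, 56, 74, 5, 6, 6, 5, 16, 21, 5, 6, 6, 6, 5]
310 [5, 5, 40, 84, 54, 5, 5, 5, 5, 6, 6, 5, 5, 6, 7, 5]
320 [5, 5, 19, 98, 146, 6, 6, 5, 5, 5, 6, 5, 5, 6, 6, 6]
330 [5, 5, 6, 33, 30, 65, 72, 58, 6, 6, 6, 6, 6, 6, 6, 7]
340 [4, 6, 6, 7, 5, 8, 23, 15, 5, 5, 6, 5, 6, 5, 6, 6]
350 [6, 6, 6, 6, 6, 6, 6, 5, 5, 5, 5, 5, 5, 6, 5, 6]
360 [6, 6, 6, 6, 6, 5, 5, 5, 6, 5, 5, 5, 5, 6, 6, 6]
370 [6, 6, 6, 6, 5, 5, 5, 6, 5, 5, 5, 5, 6, 5, 5, 6]
380 [5, 6, 6, 6, 6, 5, 5, 6, 5, 5, 6, 5, 5, 5, 5, 6]
[319 380 382 375 359 317 358 331 314 321] [329 389 391 375 379 300 370 339 317 326]
[333 422 539 445 374 571 361 335 321 322] [339 427 303 338 380 297 372 338 319 326]
[353 405 487 326 388 655 360 334 316 317] [353 407 295 241 381 376 369 343 321 323]
[356 261 258 199 534 523 528 540 310 315] [359 261 253 208 307 441 303 312 316 326]
```

The right-post area darkened by a uniform ×0.57, which looks like arm shadow. I'll move the arm clear and recheck.

Request:
arm_command(steps=[[[0,0,-0.06],0,0.5],[[0,0,-0.12],0,0.5],[[0,-0.06,-0.12],0,0.5],[[0,-0.12,-0.12],0,0.5],[[0,-0.18,-0.12],0,0.5]])

```text
clock: 21.48
eef_pos: [0.4459, -0.3506, 0.4346]
ee_rot: [179.9, -0.1, 173.6]
ft_force: [0.4, 0.2, 0.2]
gripper_width: 0.499
grasp_force: 0.0
```

```bash
python3 -c "
from h import *
import cv2
def sh(A,B,x0,x1,y0,y1):
    t=A[y0:y1,x0:x1];w=B[y0-8:y1+8,x0-8:x1+8];m=cv2.matchTemplate(w,t,cv2.TM_CCOEFF_NORMED);v=cv2.minMaxLoc(m);return round(v[1],3),(v[3][0]-8,v[3][1]-8)
a=cv2.imread('pics/side0.png');s=env.camera('side')[:,:,::-1].copy();cv2.imwrite('pics/side7.png',s)
c=cv2.imread('pics/scene0.png');e=env.camera('scene')[:,:,::-1].copy();cv2.imwrite('pics/scene7.png',e)
print('side L',sh(a,s,304,328,218,240),'R',sh(a,s,302,335,310,332),'jar',sh(a,s,296,324,136,172))
print('scene L',sh(c,e,306,330,222,240),'R',sh(c,e,298,325,315,335),'jar',sh(c,e,298,326,95,135),'tape',sh(c,e,265,312,222,265))
for y in (316,326): print(a[y,300:340:4].sum(1),s[y,300:340:4].sum(1))
"
```

```text
side L (0.965, (0, 0)) R (0.999, (0, 0)) jar (0.313, (0, 0))
scene L (0.386, (8, -6)) R (0.987, (0, 0)) jar (0.283, (-2, -8)) tape (0.426, (0, -1))
[333 422 539 445 374 571 361 335 321 322] [340 427 550 461 396 584 369 343 323 329]
[356 261 258 199 534 523 528 540 310 315] [365 261 260 198 542 535 539 550 318 330]
```

Both posts are back where they started, so it was only shadow. Handing in.

```bash
python3 -c "
from plant import env
print(env.finish_job())"
```

```text
the job is handed in; nothing more can be done
None
```

The wide panel (back-left slot) is standing centred on the easel and leaning back against the rest, the left lid is fully shut again, and I handed the job in at about 21.5 s; the arm hid the jar in my last pictures, but it never went near it.

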